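# Draw a valve for the guide wear check

### The arm

A 6-joint arm with a two-finger parallel gripper is mounted at the origin on the work surface. World frame = base frame: x ahead of the robot, y to its left, z up, the work surface at z = 0. Lengths are in m, angles in rad, forces in N, time in s.
With the tool pointing down it reaches from about 0.375 to 0.9 m from the base axis. Payload 3.1 kg.
Tool frame: the origin (TCP) lies midway between the tips of the shut fingers; the grasp point (between the pads) lies 19 mm behind it; z points along the fingers, y is the line along which they close (so a half turn about z gives the same grasp; the last joint's range is limited). The gripper opens to 87 mm and grips with 3 to 60 N. Pads are 19 mm wide; open, the fingers measure 117 mm over their backs; the gripper's body (75 mm by 190 mm) begins 51 mm behind the grasp point.
Start: joints at [-1.306, 0.527, 1.433, -0, 1.181, -0.178], TCP at [0.268, -0.564, 0.189] pointing down, gripper open.
Joint ranges: [-3.08, 3.08], [-0.75, 2.2], [0.22, 2.44], [-1.43, 4.57], [0, 2.65], [-2.85, 2.85]. Speed limits (rad/s): [2.79, 2.79, 3.14, 3.14, 3.14, 3.14].

### API

Orientations are given as a unit quaternion [x, y, z, w].
In Python, from rig import get_obs, cams, job gives the robot as it stands.
- The arm moves only by the tool servo_tool, never from a script. Its argument "moves" is text: rows parted by semicolons, each of 5 numbers parted by spaces: the shift along the tool's x, y, z in m, then the turn about the tool's z in degrees, then the finger opening in m, from 0 to 0.087. In form: dx dy dz spin claw; .... A call has 1 to 10 rows; each row is the pose to reach, as a shift and turn from the pose commanded when the call began, along the tool's axes at that moment; what a row does not reach only later rows make up. A row lasts 1/12 s, in which the tool goes at most 41.7 mm and 7.16 degrees, less where a joint would pass 70% of its speed; a pose out of reach is approached as far as the arm can. A call with a gripper value outside its range is refused whole. The fingers move at their own pace and stop on an object; "grip_force" is the grip in N (left out, the last holds). Time passes only in rows, so rows that repeat a pose let the fingers close. It gives the time, the measured TCP pose, the force, the opening and the grip force at its end, in the units of the state.
- get_obs(): the state, without advancing time (a new reading comes with each control period).
- cams.camera(name): name is "side" or "top" or "wrist"; returns the picture (384x512x3 uint8, blue, green, red); there is no depth.
- cams.camera_model(name): a dict with "fx", "fy", "cx", "cy" (pixels), "R" (3x3) and "t" (3): a world point X has camera coordinates R X + t. Camera axes: x right, y down, z forward; pixel columns grow to the right and rows downward; lengths in m; the calibration is good to about 2 mm. A picture is of the moment at which its call begins: read the wrist's pose just before it. camera_model takes no time and is no camera call; for the wrist camera it gives the pose at the moment of the call.
- job.hand_in(): hands the job in; it is judged then, once.
The state is a dict: "time": time; "q": joint angles; "joint_velocities": joint speeds; "joint_torque": joint torques, N m; "position": TCP position; "tool_rot": TCP orientation; "ft_force": force on the tool from outside, world axes, zero at the start; "moment": the same for the moment, N m; "grip_width": finger opening in m; "grip_force": force on a finger pad.
Only numpy, scipy, OpenCV 4.12 (cv2) and the standard library are available. Lean on these libraries where they do the work, as an engineer would, in place of code of your own. Each camera call takes 0.05 s, during which the arm holds its last target. There are 200 camera calls.

### The job

The spring compressor is still straddling the cylinder head: lift it off and hang it over the clamp rail, clear of the clamp already there, and let go of it. Then take the wooden lapping stick that is stuck to the inlet valve and draw the valve straight out, without forcing it against its guide, until its head stands about 20 mm off its seat, level with the dial gauge's tip, and finish holding it there, still gripped, so that the wear can be read. Leave everything else on the bench as it is.

Things in the scene. Friction and masses are not known exactly. Their poses are not given: they have to be found in the camera images.
- head: Finned aluminium cylinder head on edge in a grey bench stand, fixed: 140 mm wide (y), 106 deep (x), top 154 mm above the bench. Origin on the bench under its middle; +x points out of the gasket face (53 mm from the origin, where the valve faces show), +y to the dial gauge. The inlet guide runs along x at y = +24, 92 mm up; the exhaust valve at y = -24 stays shut.
- gauge_tip (a point): Tip of the dial gauge, fixed to the head's stand, axes as the head's: a thin pin along y, 92 mm up, 3 mm beside the middle of the inlet valve's 10 mm thick rim when the valve is drawn 20 mm. Behind it (+y) follow the dial (40 mm wide, up to 112 mm high, from 36 mm behind the tip) and its magnetic base and post, to 84 mm behind the tip, 20 mm to either side in x.
- seat (a point): Fixed point of the cylinder head: the centre of the inlet valve's face when the valve is fully shut; axes as the head's, +x is the way the valve is drawn out.
- valve_face (a point): Centre of the inlet valve's face (steel disc of 42 mm diameter; 8 mm stem running 101 mm back along -x into a guide 56 mm long with 1 mm of play). +x runs along the stick. It starts shut, on the seat, and slides with little force, its stem being oiled. Valve and stick together 100 to 180 g. It may turn about x: its y and z axes tell nothing.
- stick_mid (a point): Middle of the lapping stick, where to grip it: round wooden stick, 14 mm diameter, 110 mm long along x, level and in line with the valve stem within the guide's play; this point lies 73 mm in front of the valve face. The rubber cup between stick and valve (18 mm long, 30 mm across) holds them together rigidly.
- bow_mid (a point): Where to grip the spring compressor: centre of the top bar of its grey steel frame, 16 mm wide (y), 20 mm high (10 above, 10 below this point), level for the middle 40 mm, then bowed down. The frame is an inverted U in its x-z plane, 0.5 to 0.8 kg, balanced near the middle. It starts resting on the head's top (24 mm below this point), over the exhaust valve, and lifts off straight up.
- anvil (a point): Inner end of the anvil on the compressor's +x leg, 58 mm in x and 88 mm below bow_mid. The legs stand at x = +80 and -80 from bow_mid (inner faces at 73) and end 105 mm below it. On the -x leg a screw with a cup reaches in to x = -58, and its T-bar, 60 mm long (y), is outside at x = -125.
- rail_mid (a point): Middle of the clamp rail's bar, on its axis: round steel bar, 16 mm diameter, along y, 300 mm long, 160 mm above the bench, on two posts at its ends, fixed. A small G-clamp hangs on it at y = +118 (12 mm thick in y, up to 20 mm above the bar's axis). The compressor hangs with the bar under its bow, one leg on either side.
- spring: Bystander: loose valve spring, 32 mm wide, 44 mm high, standing beside the head. Origin under its centre.
- dish: Bystander: steel parts dish, 90 mm wide, 26 mm high, in front of the rail. Origin under its centre.
- seal_ring: Bystander: black rubber ring, 92 mm wide, 16 mm high. Origin under its centre.
- caps: Bystander: stack of grey round caps, 82 mm wide, 51 mm high. Origin under its centre.
- piston: Bystander: aluminium piston, 82 mm wide, 62 mm high. Origin under its centre.
- screwdriver: Bystander: screwdriver lying on the bench.
- wrench: Bystander: spanner lying on the bench.
- spray: Bystander: spray can, 60 mm wide, 190 mm high. Origin under its centre.

How it is judged:
On the way, in this order (a step that is already met when the one before it is completed fails the run):
1. the compressor hangs on the rail, let go (contact force between compressor and rail above 2 N and contact force between compressor and the fingers below 0.1 N and z of bow_mid in the frame of rail_mid between 0.008 and 0.04 m and linear speed of compressor below 0.03 m/s), for 0.3 s.
2. the inlet valve is drawn 15 to 25 mm off its seat (x of valve_face in the frame of seat between 0.015 and 0.025 m), for 0.2 s.
At the end, for the whole second after the job is handed in: The fingers still grip the valve's stick (more than 3 N), the valve face stands 15 to 25 mm off its shut position along the guide, in line with it and still, and the compressor hangs over the rail's bar between its posts, upright within 0.5 rad, touching neither the arm nor the G-clamp (all of step 2 and angle between the x axis of valve_face and the x axis of head, either way round below 0.05 rad and contact force between the fingers and valve above 3 N and linear speed of valve below 0.01 m/s and contact force between compressor and rail above 2 N and contact force between compressor and the arm below 0.1 N and contact force between compressor and g_clamp below 0.1 N and z of bow_mid in the frame of rail_mid between 0.008 and 0.04 m and x of bow_mid in the frame of rail_mid between -0.045 and 0.045 m and y of bow_mid in the frame of rail_mid between -0.135 and 0.135 m and angle between bow_mid's own z axis and vertical below 0.5 rad and linear speed of compressor below 0.05 m/s); the arm keeps its last pose, push and grip.
It fails at once if the valve is drawn more than 40 mm (x of valve_face in the frame of seat above 0.04 m).
It fails at once if the valve is forced against the head with more than 40 N (contact force between valve and head above 40 N).
It fails at once if the compressor falls to the bench (height (world z) of bow_mid below 0.12 m).
It fails at once if a bystander is moved by more than 30 mm (distance of any of spring, dish, seal_ring, caps, piston, screwdriver, wrench, spray from where it was at the start of the episode above 0.03 m).
It also fails if it takes over 54 s, if anything falls off the work surface, if the arm or the gripper's body presses on something with over 40 N, if the wrist force passes 120 N, or if a joint passes its speed limit or range.

## Working session

There is one attempt and no reset: what is moved stays moved. The work goes in short steps, Python scripts to look and compute and a tool call to move; the robot and the scene stay as the last step left them, time stands still between calls to the robot, and variables do not carry over. Pictures are saved under pics/ and viewed, at most 10 in all, crops included, and the job is handed in when it is done.

Besides the shell and the picture viewer there is one more tool, called after "Call:" by a JSON object that holds its "name" and its "arguments", one argument or row to a line. servo_tool: Moves the arm, as the interface text tells. Its arguments: {"type":"object","properties":{"moves":{"type":"string"},"grip_force":{"type":"number"}},"required":["moves"]}

```bash
mkdir -p pics; python3 - <<'E'
from rig import get_obs,cams
import cv2,numpy as np
o=get_obs();print({k:np.round(v,3) for k,v in o.items()})
for n in("side","top"):
    im=cams.camera(n);cv2.imwrite(f"pics/{n}0.png",im)
    m=cams.camera_model(n);print(n,{k:np.round(v,4).tolist() for k,v in m.items()})
E
```

```text
{'time': np.float64(0.0), 'q': array([-1.306,  0.528,  1.434, -0.   ,  1.181, -0.179]), 'joint_velocities': array([-0.   ,  0.001,  0.   , -0.   , -0.   , -0.001]), 'joint_torque': array([ -0.   , -44.004, -17.659,   0.063,   0.058,  -0.   ]), 'position': array([ 0.268, -0.564,  0.188]), 'tool_rot': array([ 0.975,  0.22 , -0.   , -0.001]), 'ft_force': array([-0.453, -0.569,  0.341]), 'moment': array([ 0.003,  0.017, -0.007]), 'grip_force': np.float64(0.0), 'grip_width': np.float64(0.087)}
side {'fx': 435.2298, 'fy': 435.2298, 'cx': 258.4036, 'cy': 191.6441, 'R': [[0.8585, -0.5128, -0.0014], [-0.3934, -0.6569, -0.6432], [0.3289, 0.5528, -0.7657]], 't': [-0.5509, 0.2791, 1.4517]}
top {'fx': 394.0112, 'fy': 394.0112, 'cx': 259.9985, 'cy': 193.2533, 'R': [[0.0073, -0.9997, 0.0231], [-0.9925, -0.0101, -0.1215], [0.1217, -0.0221, -0.9923]], 't': [-0.0779, 0.6103, 1.1102]}
```

```bash
python3 - <<'E'
import cv2
for n in("side","top"):
    im=cv2.imread(f"pics/{n}0.png");cv2.imwrite(f"pics/{n}0b.png",cv2.resize(im,(768,576),interpolation=cv2.INTER_CUBIC))
E
```

```text
(no output)
```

View pics/side0b.png

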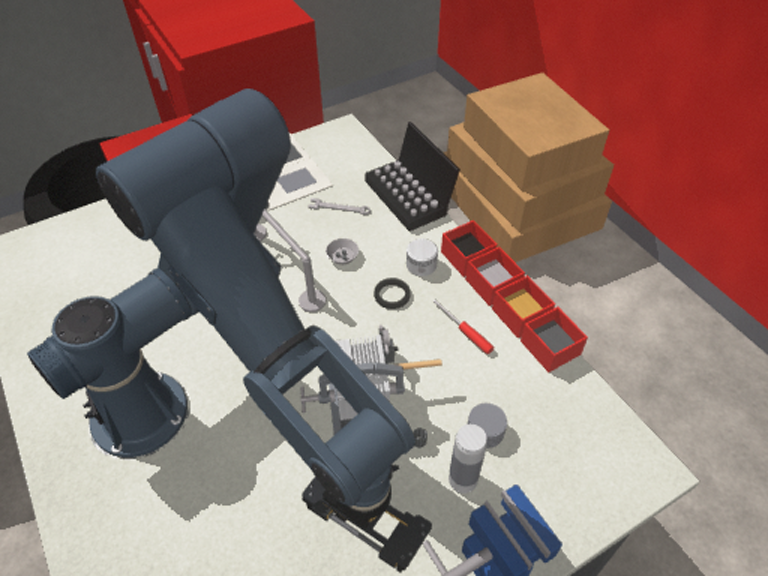

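View pics/top0b.png

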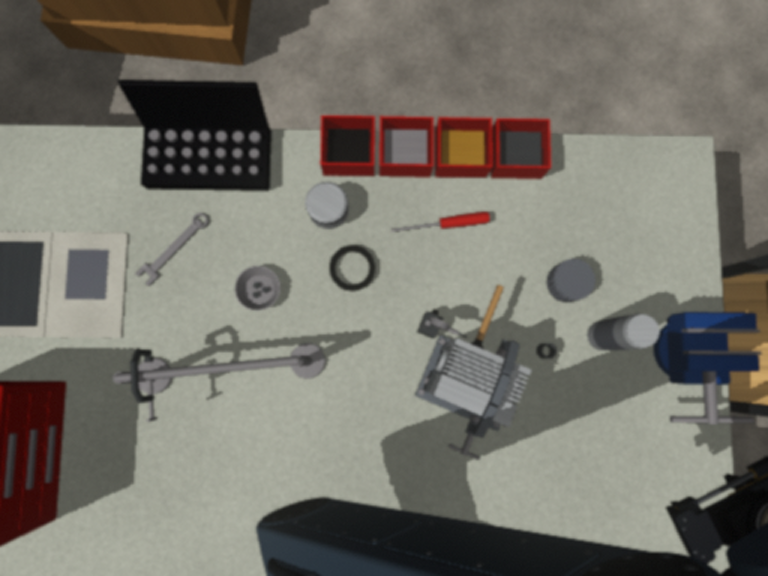

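The side view shows the arm at centre with the head behind it, the orange stick at (400–440, 363), and the rail partly hidden at (265–320, 210–300). The top view (1.5x scale) shows the stick at (480–500, 335–288) and the head at (470, 375). The compressor bow is along (515, 345)–(475, 430). The rail runs (118, 378)–(315, 360), with the G-clamp near (143, 375).

```bash
python3 - <<'E'
import cv2,numpy as np
im=cv2.imread("pics/top0.png")
a=cv2.resize(im[180:315,265:365],None,fx=4,fy=4,interpolation=cv2.INTER_CUBIC)
b=cv2.resize(im[225:285,70:225],None,fx=2.5,fy=2.5,interpolation=cv2.INTER_CUBIC)
c=np.zeros((600,800,3),np.uint8);c[:540,:400]=a;c[:150,400:788]=b
cv2.imwrite("pics/crop.png",c)
h=cv2.cvtColor(im,cv2.COLOR_BGR2HSV)
m=cv2.inRange(h,(8,110,90),(22,255,255));m[:180]=0;m[:, :280]=0;m[240:]=0;m[:,345:]=0
p=cv2.findNonZero(m);print(len(p),cv2.minAreaRect(p))
E
```

```text
118 ((326.32757568359375, 207.9310302734375), (3.5282113552093506, 36.39628601074219), 21.801410675048828)
```

View pics/crop.png

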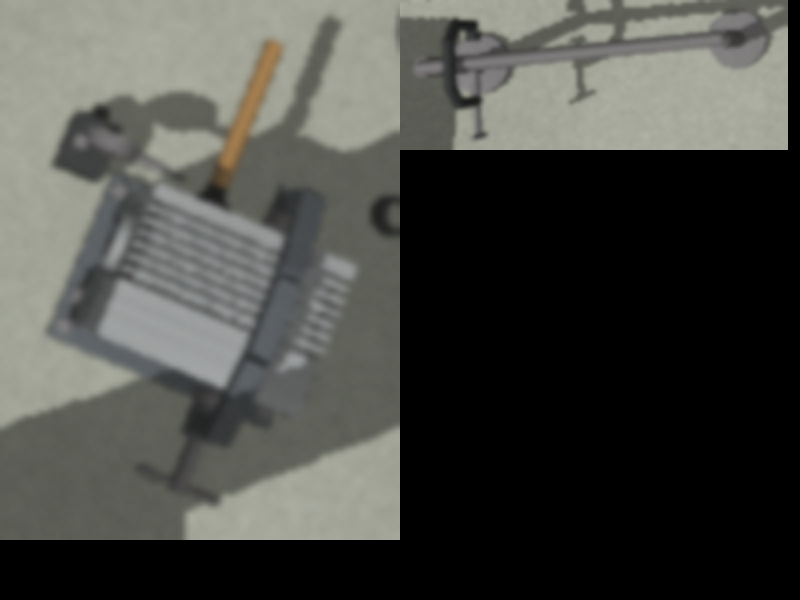

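The crop shows (in original pixels) the stick tip at (333, 190.5) and its root at (320.2, 225.5). The bow's level part is centred near (334, 259.7). The rail bar ends are at (76, 252.2) and (206, 240.2), with the G-clamp at (94.8, 249.8).

```bash
cat > h.py <<'E'
import numpy as np
from rig import get_obs,cams
from scipy.spatial.transform import Rotation as Ro
def ray(m,uv,z):
    R=np.array(m["R"]);t=np.array(m["t"]);c=-R.T@t
    d=R.T@[(uv[0]-m["cx"])/m["fx"],(uv[1]-m["cy"])/m["fy"],1]
    return c+d*(z-c[2])/d[2]
def proj(m,X):
    p=np.array(m["R"])@X+m["t"];return np.array([p[0]/p[2]*m["fx"]+m["cx"],p[1]/p[2]*m["fy"]+m["cy"]])
def tool():
    o=get_obs();return np.array(o["position"]),Ro.from_quat(o["tool_rot"])
E
python3 - <<'E'
from h import *
m=cams.camera_model("top")
tip=ray(m,(333,190.5),.092);root=ray(m,(320.2,225.5),.092)
d=tip-root;print("tip",tip,"root",root,np.linalg.norm(d),"yaw",np.degrees(np.arctan2(d[1],d[0])))
a=ray(m,(338.75,250),.188);b=ray(m,(330.5,269.5),.188)
print("bow",a,b,(a+b)/2,np.degrees(np.arctan2(*(a-b)[[1,0]])))
r1=ray(m,(76,252.2),.168);r2=ray(m,(206,240.2),.168);e=r1-r2
print("rail",r1,r2,(r1+r2)/2,np.linalg.norm(e),np.degrees(np.arctan2(e[1],e[0])),"clamp",ray(m,(94.8,249.8),.18))
c=-np.array(m["R"]).T@m["t"];print("cam",c)
u=d/np.linalg.norm(d);print("stickmid",tip-u*.055,"face",tip-u*.128)
p,R=tool();print(p,R.as_matrix().round(3))
w=cams.camera_model("wrist");print({k:np.round(v,3).tolist() for k,v in w.items()})
E
```

```text
tip [ 0.61419621 -0.275148    0.092     ] root [ 0.51644514 -0.23818555  0.092     ] 0.10450595347687719 yaw -20.71302615221492
bow [ 0.45176334 -0.26713863  0.188     ] [ 0.40368679 -0.24573902  0.188     ] [ 0.42772506 -0.25643883  0.188     ] -23.99458178742438
rail [0.44137112 0.39095474 0.168     ] [0.47367292 0.06644172 0.168     ] [0.45752202 0.22869823 0.168     ] 0.3261167063944699 95.68445741241753 clamp [0.44793186 0.33991001 0.18      ]
cam [ 0.47127665 -0.04725322  1.1776477 ]
stickmid [ 0.5627512  -0.25569518  0.092     ] face [ 0.49446966 -0.229876    0.092     ]
[ 0.26817336 -0.56373177  0.18769086] [[ 0.903  0.429 -0.001]
 [ 0.429 -0.903  0.002]
 [ 0.    -0.002 -1.   ]]
{'fx': 333.284, 'fy': 333.284, 'cx': 254.158, 'cy': 186.392, 'R': [[0.429, -0.903, -0.002], [-0.876, -0.417, 0.243], [-0.221, -0.102, -0.97]], 't': [-0.625, -0.028, 0.389]}
```

Call:
{"name": "servo_tool", "arguments": {
  "moves": "0 0 -0.04 0 0.087; 0.02 -0.02 -0.08 7 0.087; 0.277 -0.21 -0.13 47 0.087; 0.277 -0.21 -0.13 47 0.087; 0.277 -0.21 -0.13 47 0.087; 0.277 -0.21 -0.13 47 0.087; 0.277 -0.21 -0.13 47 0.087; 0.277 -0.21 -0.13 47 0.087; 0.277 -0.21 -0.13 47 0.087; 0.277 -0.21 -0.13 47 0.087"
}}

```text
time: 0.93
position: [0.4286, -0.2536, 0.3186]
tool_rot: [0.982, -0.187, -0.0, -0.0]
ft_force: [0.5, -0.2, -0.4]
grip_width: 0.0869
grip_force: 0.0
```

Call:
{"name": "servo_tool", "arguments": {
  "moves": "0 0 0 0 0.05; 0 0 0 0 0.05; 0 0 0 0 0.05"
}}

```text
time: 1.18
position: [0.4281, -0.2558, 0.3183]
tool_rot: [0.982, -0.187, -0.0, 0.0]
ft_force: [0.1, 0.1, -0.0]
grip_width: 0.0741
grip_force: 0.0
```

```bash
python3 - <<'E'
from h import *
import cv2
p,R=tool();print(p,R.as_matrix().round(3))
m=cams.camera_model("wrist");im=cams.camera("wrist")
import pickle;pickle.dump(m,open("w1.pkl","wb"))
cv2.imwrite("pics/w1raw.png",im);cv2.imwrite("pics/w1.png",cv2.resize(im,(768,576)))
print("pred bow px",proj(m,np.array([.428,-.256,.188])))
E
```

```text
[ 0.42813756 -0.25583812  0.31825211] [[ 0.93  -0.367 -0.001]
 [-0.367 -0.93  -0.   ]
 [-0.001  0.001 -1.   ]]
pred bow px [254.1524539  172.55307279]
```

View pics/w1.png

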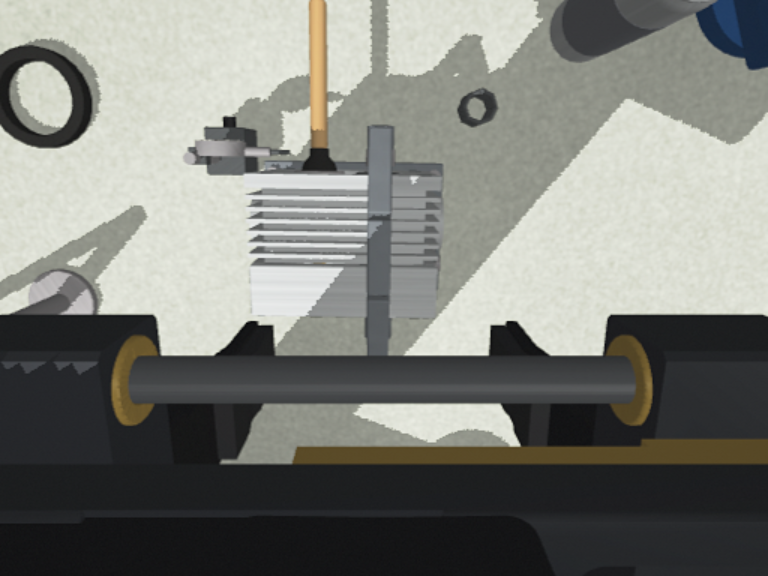

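The wrist view shows the bow vertical at column 380 (253 raw), with seams at rows 217 and 297 (centre 171 raw). That is within 1 px of the prediction, so position and yaw are aligned. The stick runs vertically at column 318.

Call:
{"name": "servo_tool", "arguments": {
  "moves": "0 0 0.04 0 0.05; 0 0 0.08 0 0.05; 0.001 0 0.12 0 0.05; 0.001 0 0.144 0 0.05; 0.001 0 0.144 0 0.05; 0.001 0 0.144 0 0.01; 0.001 0 0.144 0 0.01; 0.001 0 0.144 0 0.01; 0.001 0 0.144 0 0.01; 0.001 0 0.144 0 0.01",
  "grip_force": 55
}}

```text
time: 2.07
position: [0.4301, -0.257, 0.1761]
tool_rot: [0.982, -0.187, 0.001, 0.001]
ft_force: [0.2, -0.2, -0.2]
grip_width: 0.0245
grip_force: 0.0
```

Call:
{"name": "servo_tool", "arguments": {
  "moves": "0 0 0 0 0.01; 0 0 0 0 0.01; 0 0 0 0 0.01; 0 0 0 0 0.01"
}}

```text
time: 2.4
position: [0.4294, -0.2561, 0.1747]
tool_rot: [0.982, -0.187, 0.0, 0.0]
ft_force: [0.1, 0.7, -0.4]
grip_width: 0.0108
grip_force: 0.0
```

```bash
python3 - <<'E'
from h import *
import cv2
o=get_obs();print(o["grip_width"],o["grip_force"],o["position"])
cv2.imwrite("pics/w2.png",np.hstack([cv2.resize(cams.camera("wrist")[100:384,100:412],(400,364)),cv2.resize(cams.camera("side")[200:310,190:310],(400,364))]))
E
```

```text
0.010830781858534862 0.0 [ 0.42937367 -0.25613273  0.17469881]
```

View pics/w2.png

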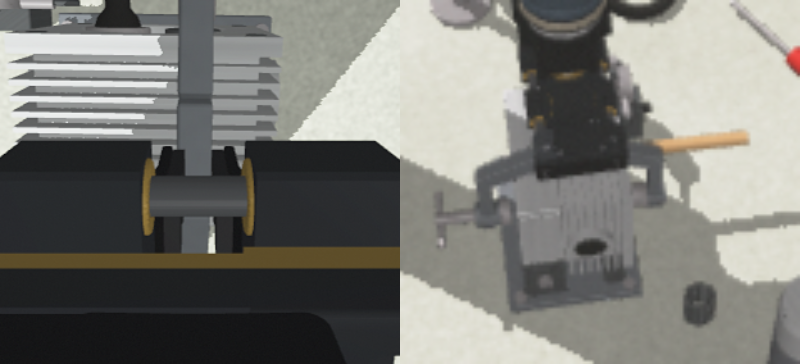

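The fingers sit on both sides of the bow with a gap showing. The 10 mm command may have stopped them short, so I'll close fully.

Call:
{"name": "servo_tool", "arguments": {
  "moves": "0 0 0 0 0; 0 0 0 0 0; 0 0 0 0 0; 0 0 0 0 0",
  "grip_force": 55
}}

```text
time: 2.83
position: [0.4293, -0.2562, 0.1745]
tool_rot: [0.982, -0.187, -0.0, -0.0]
ft_force: [-0.5, -0.7, -0.1]
grip_width: 0.001
grip_force: 0.0
```

```bash
python3 - <<'E'
from h import *
import cv2
m=cams.camera_model("wrist");p,R=tool()
im=cams.camera("wrist")
for X in (p,p+[0,0,.0135]): print(proj(m,X))
s=cams.camera("side");ms=cams.camera_model("side")
print("side tcp",proj(ms,p), "bow",proj(ms,np.array([.428,-.256,.178])),"top",proj(ms,np.array([.428,-.256,.188])))
cv2.imwrite("pics/w3.png",np.hstack([cv2.resize(im[100:384,100:412],(400,364)),cv2.resize(s[220:290,200:276],(400,364),interpolation=cv2.INTER_CUBIC)]))
E
```

```text
[253.86513851 215.37865138]
[253.83867199 223.02855566]
side tcp [241.49471668 246.5526346 ] bow [241.05809518 246.06730993] top [240.95165558 244.24436357]
```

View pics/w3.png

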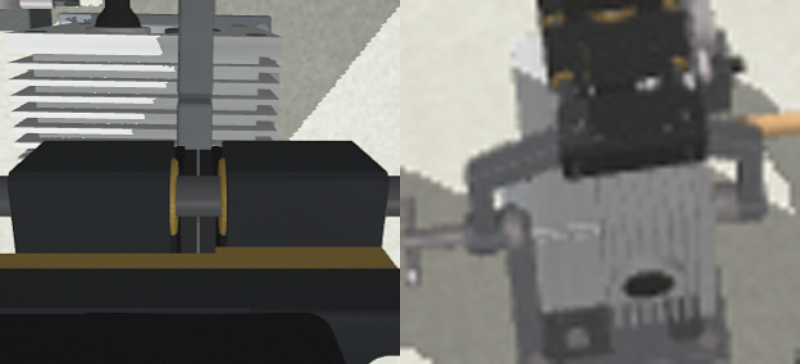

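The closed fingers hide the bow at the tip, so they shut just above it. I'll open and go lower.

Call:
{"name": "servo_tool", "arguments": {
  "moves": "0 0 -0.01 0 0.05; 0 0 -0.01 0 0.05; 0 0 -0.01 0 0.05; 0 0 -0.01 0 0.05; 0 0 -0.01 0 0.05; 0 0 -0.01 0 0.05; 0 0 0.004 0 0.05; 0 0 0.01 0 0.05; 0 0 0.01 0 0.05"
}}

```text
time: 3.68
position: [0.4282, -0.2552, 0.163]
tool_rot: [0.982, -0.187, -0.002, -0.001]
ft_force: [-0.4, 0.2, 1.0]
grip_width: 0.0476
grip_force: 0.0
```

Call:
{"name": "servo_tool", "arguments": {
  "moves": "0 0 0 0 0; 0 0 0 0 0; 0 0 0 0 0; 0 0 0 0 0; 0 0 0 0 0; 0 0 0 0 0; 0 0 0 0 0; 0 0 0 0 0",
  "grip_force": 55
}}

```text
time: 4.35
position: [0.4293, -0.2562, 0.1646]
tool_rot: [0.982, -0.187, 0.0, 0.0]
ft_force: [0.2, -0.0, 1.1]
grip_width: 0.0052
grip_force: 0.0
```

```bash
python3 - <<'E'
from h import *
import cv2,pickle
o=get_obs();print(o["grip_width"],o["position"])
m=pickle.load(open("w1.pkl","rb"));mt=cams.camera_model("top");ms=cams.camera_model("side")
P=lambda m:np.diag([1,1,1])@np.array([[m["fx"],0,m["cx"]],[0,m["fy"],m["cy"]],[0,0,1]])@np.c_[m["R"],m["t"]]
def tri(ma,a,mb,b):
    X=cv2.triangulatePoints(P(ma),P(mb),np.array(a,float),np.array(b,float)).ravel();return X[:3]/X[3]
for a,b in(((253.3,144.7),(338.75,250)),((251.8,198),(330.5,269.5)),((318/1.5,0.5),(332.8,191))):print(tri(m,a,mt,b))
for z in(.13,.14,.154):
    print(z,np.linalg.norm(ray(m,(252/1.5,316/1.5),z)-ray(m,(436/1.5,316/1.5),z)))
for z in(.15,.16,.17,.188): # bow width, seam distance
    print(z,np.linalg.norm(ray(m,(253.3,144.7),z)-ray(m,(251.8,198),z)))
# bar edges in raw w1
im=cv2.imread("pics/w1raw.png");print(im[170,235:275].sum(1)//3)
E
```

```text
0.005210954650054235 [ 0.42932978 -0.25623397  0.1646471 ]
[ 0.45291609 -0.26610264  0.19101319]
[ 0.40436409 -0.24484229  0.19093696]
[ 0.61456374 -0.27654187  0.08622904]
0.13 0.14835865446623558
0.14 0.1444924331860459
0.154 0.13907972339378036
0.15 0.06052545930321127
0.16 0.05886143937705414
0.17 0.05719741945089712
0.188 0.054202183583814456
[211 190 132 136 136 137 137 137 139 122  78  93  97  97  97  97  96  97
  96  97  97  97  96  96  99 113 123 113 113 113 114 114 114 113 113 113
 114 113 113 114]
```

Call:
{"name": "servo_tool", "arguments": {
  "moves": "0 0 0 0 0; 0 0 0 0 0; 0 0 0 0 0"
}}

```text
time: 4.6
position: [0.4293, -0.2562, 0.1645]
tool_rot: [0.982, -0.187, -0.0, -0.0]
ft_force: [-0.6, 1.0, -0.5]
grip_width: 0.0007
grip_force: 0.0
```

```bash
python3 - <<'E'
from h import *
import cv2
m=cams.camera_model("wrist");o=get_obs();p=o["position"];print(p,o["grip_width"],o["ft_force"],o["q"])
im=cams.camera("wrist");s=cams.camera("side");ms=cams.camera_model("side")
print(proj(m,p));u=np.array([.932,-.362,0])
for k in(-.06,-.04,0,.04,.06):print(k,proj(ms,np.array([.428,-.256,.188])+k*u))
a=cv2.resize(im[150:300,180:330],(400,400),interpolation=cv2.INTER_CUBIC)
b=cv2.resize(s[215:285,205:275],(400,400),interpolation=cv2.INTER_CUBIC)
cv2.imwrite("pics/w4.png",np.hstack([a,b]))
E
```

```text
[ 0.42927841 -0.25616409  0.16454097] 0.0006882433556524272 [-0.62928985  0.96252442 -0.47796727] [-7.61943003e-01  3.94253239e-01  1.76788343e+00  3.34001298e-05
  9.79522303e-01  1.18536712e+00]
[253.88084025 215.41677079]
-0.06 [221.073833  247.0901091]
-0.04 [227.72141851 246.13842857]
0 [240.95165558 244.24436357]
0.04 [254.09601653 242.36259275]
0.06 [260.63625433 241.42628031]
```

View pics/w4.png

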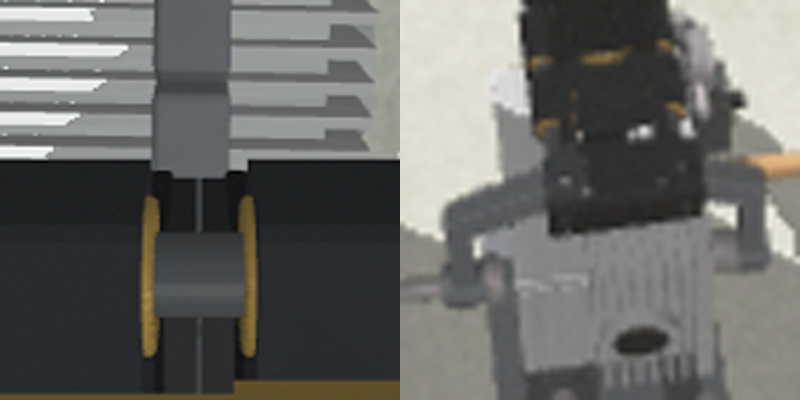

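The fingers are shut at the reported z of 0.1645 with nothing between them. A gentle closed-finger touch will show what is underneath.

Call:
{"name": "servo_tool", "arguments": {
  "moves": "0 0 0.002 0 0; 0 0 0.004 0 0; 0 0 0.004 0 0"
}}

```text
time: 4.95
position: [0.429, -0.2559, 0.1601]
tool_rot: [0.982, -0.187, -0.0, -0.0]
ft_force: [0.4, -0.5, -0.2]
grip_width: 0.0006
grip_force: 0.0
```

Call:
{"name": "servo_tool", "arguments": {
  "moves": "0 0 0.002 0 0; 0 0 0.004 0 0; 0 0 0.004 0 0"
}}

```text
time: 5.2
position: [0.429, -0.256, 0.1561]
tool_rot: [0.982, -0.187, -0.0, -0.0]
ft_force: [-0.2, 0.4, 0.5]
grip_width: 0.0004
grip_force: 0.0
```

```bash
python3 - <<'E'
from h import *
import cv2
m=cams.camera_model("wrist");p,R=tool();u=R.as_matrix()[:,0]
Rm=np.array(m["R"]);print("cam in tool",R.inv().apply(-Rm.T@m["t"]-p),"axis in tool",R.inv().apply(Rm[2]))
for dx in(-.0095,0,.0095):
  for dz in(0,.03):
    X=p+u*dx+[0,0,dz];print(dx,dz,proj(m,X).round(1),(Rm@X+m["t"])[2].round(3))
im=cams.camera("wrist");print(im[185:240:2,245].sum(1)//3)
s=im[150:290,190:320]; cv2.imwrite("pics/w5.png",cv2.convertScaleAbs(cv2.resize(s,(520,560),interpolation=cv2.INTER_CUBIC),alpha=2.5,beta=0))
E
```

```text
cam in tool [ 6.76076726e-02  1.94352448e-04 -1.95545099e-01] axis in tool [-2.43610572e-01 -2.16474508e-04  9.69873106e-01]
-0.0095 0 [253.9 229.8] 0.208
-0.0095 0.03 [253.8 250.5] 0.179
0 0 [253.9 215.4] 0.206
0 0.03 [253.8 234. ] 0.177
0.0095 0 [253.9 200.7] 0.204
0.0095 0.03 [253.8 217. ] 0.175
[ 70  69  88  97 100 100 100 101 100 100 101  99 100  99 100  90  26  28
  30  29  29  29  28  28  29  28  46  55]
```

View pics/w5.png

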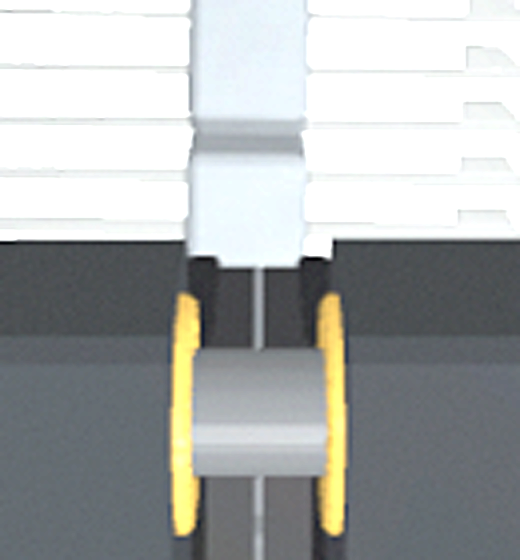

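The brightened view shows the shut fingertips' front edge at raw row 216. That corresponds to about 30 mm above the nominal TCP, so the real fingers are shorter than stated. The bow lies just below them, so I'll keep probing gently.

Call:
{"name": "servo_tool", "arguments": {
  "moves": "0 0 0.001 0 0; 0 0 0.002 0 0; 0 0 0.002 0 0"
}}

```text
time: 5.5
position: [0.4292, -0.2561, 0.1544]
tool_rot: [0.982, -0.187, -0.0, -0.0]
ft_force: [-0.4, 0.1, 0.3]
grip_width: 0.0005
grip_force: 0.0
```

Call:
{"name": "servo_tool", "arguments": {
  "moves": "0 0 0.001 0 0; 0 0 0.002 0 0; 0 0 0.002 0 0"
}}

```text
time: 5.75
position: [0.4294, -0.2565, 0.1537]
tool_rot: [0.982, -0.187, 0.0, 0.0]
ft_force: [-1.7, 1.7, 8.1]
grip_width: 0.0003
grip_force: 4.0
```

Call:
{"name": "servo_tool", "arguments": {
  "moves": "0 0 0.001 0 0; 0 0 0.002 0 0; 0 0 0.002 0 0"
}}

```text
time: 6.0
position: [0.4295, -0.2568, 0.1535]
tool_rot: [0.982, -0.187, 0.001, 0.001]
ft_force: [-4.2, 2.8, 19.8]
grip_width: 0.0003
grip_force: 9.9
```

Contact is at a reported z of 0.154, which is the bow's top at a true 0.188. The tips are therefore about 34 mm short of the TCP. I'll grip with the tips 14 mm below the bow's top, at reported z 0.140.

Call:
{"name": "servo_tool", "arguments": {
  "moves": "0 0 -0.02 0 0.05; 0 0 -0.02 0 0.05; 0 0 -0.02 0 0.05; 0 0 -0.02 0 0.05; 0 0 -0.02 0 0.05; 0 0 -0.02 0 0.05; 0 0 -0.02 0 0.05; 0 0 -0.01 0 0.05; 0 0 0.004 0 0.05; 0 0 0.010 0 0.05"
}}

```text
time: 6.83
position: [0.4285, -0.2555, 0.1391]
tool_rot: [0.982, -0.187, -0.001, -0.001]
ft_force: [-1.2, 0.6, 0.2]
grip_width: 0.0492
grip_force: 0.0
```

Call:
{"name": "servo_tool", "arguments": {
  "moves": "0 0 0 0 0.05; 0 0 0 0 0; 0 0 0 0 0; 0 0 0 0 0; 0 0 0 0 0; 0 0 0 0 0; 0 0 0 0 0; 0 0 0 0 0; 0 0 0 0 0; 0 0 0 0 0",
  "grip_force": 55
}}

```text
time: 7.67
position: [0.4295, -0.2559, 0.1408]
tool_rot: [0.982, -0.187, 0.0, -0.0]
ft_force: [1.2, 1.7, 2.7]
grip_width: 0.0154
grip_force: 54.8
```

Call:
{"name": "servo_tool", "arguments": {
  "moves": "0 0 -0.01 0 0; 0 0 -0.03 0 0; 0 0 -0.06 0 0; 0 0 -0.09 0 0; 0 0 -0.12 0 0; 0 0 -0.15 0 0; 0 0 -0.15 0 0; 0 0 -0.15 0 0"
}}

```text
time: 8.33
position: [0.4293, -0.2566, 0.2906]
tool_rot: [0.982, -0.187, 0.001, 0.001]
ft_force: [-1.1, 0.3, -6.9]
grip_width: 0.0155
grip_force: 54.7
```

Call:
{"name": "servo_tool", "arguments": {
  "moves": "-0.003 -0.01 0 0 0; -0.01 -0.03 0 0 0; -0.02 -0.06 0 0 0; -0.03 -0.09 0 0 0; -0.039 -0.12 0 0 0; -0.048 -0.15 0 0 0; -0.057 -0.18 0 0 0; -0.067 -0.21 0 0 0; -0.077 -0.24 0 0 0; -0.087 -0.27 0 0 0"
}}

```text
time: 9.17
position: [0.4447, 0.0294, 0.2875]
tool_rot: [0.982, -0.187, -0.004, -0.0]
ft_force: [0.5, -0.4, -6.3]
grip_width: 0.0154
grip_force: 54.7
```

Call:
{"name": "servo_tool", "arguments": {
  "moves": "-0.010 -0.03 0 -4 0; -0.019 -0.06 0 -8 0; -0.029 -0.09 0 -12 0; -0.037 -0.12 0 -16 0; -0.044 -0.14 0 -20 0; -0.049 -0.155 0 -24 0; -0.05 -0.16 0 -27 0; -0.05 -0.16 0 -27 0; -0.05 -0.16 0 -27 0"
}}

```text
time: 9.92
position: [0.4576, 0.1941, 0.2879]
tool_rot: [0.999, 0.047, -0.003, 0.001]
ft_force: [-0.2, -1.0, -5.6]
grip_width: 0.0153
grip_force: 54.7
```

```bash
python3 - <<'E'
from h import *
import cv2
p,R=tool();print(p,R.as_matrix().round(3));mw=cams.camera_model("wrist");mt=cams.camera_model("top")
w=cams.camera("wrist");t=cams.camera("top")
for y in(-.15,0,.15):
    X=np.array([.4575-.099*y,.224+.995*y,.160]);print(y,proj(mw,X).round(),proj(mt,X).round())
cv2.imwrite("pics/w6.png",np.hstack([cv2.resize(w,(400,300)),cv2.resize(t[180:310,60:233],(400,300))]))
E
```

```text
[0.45764714 0.19408114 0.28789449] [[ 0.996  0.094 -0.006]
 [ 0.094 -0.996 -0.002]
 [-0.006  0.001 -1.   ]]
-0.15 [375. 169.] [203. 241.]
0 [223. 169.] [144. 246.]
0.15 [ 71. 170.] [ 84. 252.]
```

View pics/w6.png

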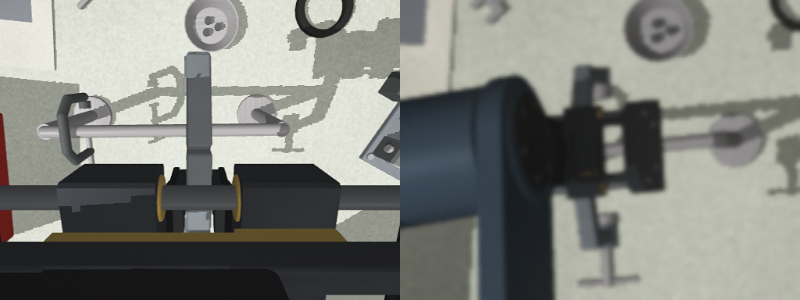

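The wrist view shows the compressor across the rail, with the bar under the bow and the G-clamp far left at (75, 130). The rail lies within about 3 mm of the prediction in x, and the dish at (215, 25) is clear. Lowering now.

Call:
{"name": "servo_tool", "arguments": {
  "moves": "0.004 0 0 0 0; 0.004 0 0.02 0 0; 0.004 0 0.05 0 0; 0.004 0 0.08 0 0; 0.004 0 0.11 0 0; 0.004 0 0.13 0 0; 0.004 0 0.14 0 0; 0.004 0 0.145 0 0; 0.004 0 0.145 0 0"
}}

```text
time: 10.77
position: [0.4639, 0.1938, 0.1445]
tool_rot: [0.999, 0.047, -0.001, 0.0]
ft_force: [-0.8, -0.2, -6.2]
grip_width: 0.015
grip_force: 54.7
```

Call:
{"name": "servo_tool", "arguments": {
  "moves": "0 0 0.001 0 0; 0 0 0.002 0 0; 0 0 0.003 0 0; 0 0 0.003 0 0"
}}

```text
time: 11.1
position: [0.4645, 0.1945, 0.1432]
tool_rot: [0.999, 0.047, 0.001, -0.0]
ft_force: [0.0, -0.1, -6.0]
grip_width: 0.0156
grip_force: 54.7
```

Call:
{"name": "servo_tool", "arguments": {
  "moves": "0 0 0.001 0 0; 0 0 0.002 0 0; 0 0 0.002 0 0"
}}

```text
time: 11.35
position: [0.4645, 0.1946, 0.1414]
tool_rot: [0.999, 0.047, 0.001, -0.0]
ft_force: [-1.0, 0.8, -0.0]
grip_width: 0.0152
grip_force: 54.7
```

Call:
{"name": "servo_tool", "arguments": {
  "moves": "0 0 0.001 0 0; 0 0 0.002 0 0; 0 0 0.002 0 0"
}}

```text
time: 11.6
position: [0.4646, 0.1946, 0.1411]
tool_rot: [0.999, 0.048, 0.001, -0.0]
ft_force: [-4.4, -0.4, 14.5]
grip_width: 0.0155
grip_force: 54.8
```

Call:
{"name": "servo_tool", "arguments": {
  "moves": "0 0 -0.002 0 0; 0 0 -0.002 0 0.03; 0 0 -0.002 0 0.05; 0 0 -0.002 0 0.05; 0 0 -0.002 0 0.05; 0 0 -0.002 0 0.05; 0 0 -0.002 0 0.05; 0 0 -0.002 0 0.05; 0 0 -0.002 0 0.05; 0 0 -0.002 0 0.05"
}}

```text
time: 12.43
position: [0.464, 0.1944, 0.1405]
tool_rot: [0.999, 0.047, -0.0, -0.0]
ft_force: [-0.8, 0.5, 0.6]
grip_width: 0.0495
grip_force: 0.0
```

Call:
{"name": "servo_tool", "arguments": {
  "moves": "0 0 -0.01 0 0.05; 0 0 -0.03 0 0.05; 0 0 -0.06 0 0.05; 0 0 -0.09 0 0.05; 0 0 -0.12 0 0.05; 0 0 -0.15 0 0.05; 0 0 -0.15 0 0.05; 0 0 -0.15 0 0.05"
}}

```text
time: 13.1
position: [0.4651, 0.1947, 0.2924]
tool_rot: [0.999, 0.047, 0.002, -0.0]
ft_force: [-0.3, 0.4, -0.6]
grip_width: 0.0501
grip_force: 0.0
```

```bash
python3 - <<'E'
from h import *
import cv2
p,R=tool();print(p,R.as_matrix().round(3),get_obs()["ft_force"]);mw=cams.camera_model("wrist")
w=cams.camera("wrist");cv2.imwrite("pics/w7raw.png",w)
# bow columns along rows: grey bar centre; predicted bow mid / seams at hang
for k in(-.027,0,.027):print(proj(mw,np.array([.4645,.1946,.188])+k*np.array([.995,.095,0])))
# stick from w1 for the next step
import pickle;m=pickle.load(open("w1.pkl","rb"));im=cv2.imread("pics/w1raw.png")
h=cv2.cvtColor(im,cv2.COLOR_BGR2HSV);k=cv2.inRange(h,(8,70,90),(25,255,255));k[105:]=0;k[:,:190]=0;k[:,240:]=0
for r in(5,30,60,85):
    c=np.flatnonzero(k[r]);print(r,c.min(),c.max(),ray(m,(c.mean(),r),.099 -.004))
E
```

```text
[0.46510733 0.1946631  0.29237351] [[ 0.995  0.095  0.005]
 [ 0.095 -0.996  0.001]
 [ 0.005 -0.    -1.   ]] [-0.31420074  0.38432698 -0.56110284]
[253.42795406 207.136152  ]
[253.39906654 179.16859893]
[253.36894141 150.00284091]
5 206 216 [ 0.60926387 -0.2746739   0.095     ]
30 206 217 [ 0.58491902 -0.26480153  0.095     ]
60 207 217 [ 0.55464018 -0.2523952   0.095     ]
85 207 217 [ 0.52861763 -0.24119104  0.095     ]
```

View pics/w7raw.png

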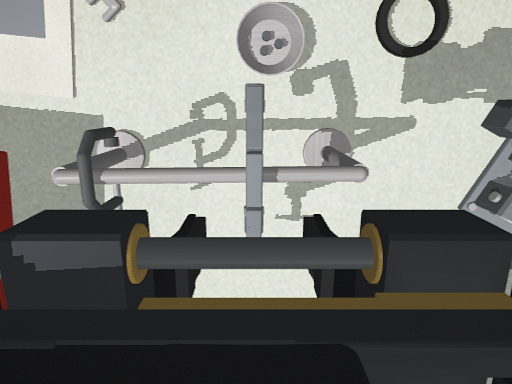

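Call:
{"name": "servo_tool", "arguments": {
  "moves": "0.004 0.02 0 0 0.05; 0.009 0.06 0 0 0.05; 0.014 0.1 0 0 0.05; 0.02 0.14 0 0 0.05; 0.025 0.18 0 0 0.05; 0.03 0.22 0 0 0.05; 0.035 0.26 0 0 0.05; 0.04 0.3 0 0 0.05; 0.045 0.34 0 0 0.05"
}}

```text
time: 13.9
position: [0.5397, -0.1412, 0.2882]
tool_rot: [0.999, 0.047, -0.002, -0.001]
ft_force: [1.3, 1.0, 0.2]
grip_width: 0.05
grip_force: 0.0
```

Call:
{"name": "servo_tool", "arguments": {
  "moves": "0.004 0.03 0 5 0.05; 0.009 0.06 0.01 10 0.05; 0.013 0.09 0.02 15 0.05; 0.017 0.121 0.03 20 0.05; 0.017 0.121 0.04 27 0.05; 0.017 0.121 0.04 27 0.05; 0.017 0.121 0.04 27 0.05"
}}

```text
time: 14.48
position: [0.5676, -0.2576, 0.2477]
tool_rot: [0.983, -0.186, -0.003, -0.002]
ft_force: [-0.0, -0.1, -0.0]
grip_width: 0.0503
grip_force: 0.0
```

```bash
cat > st.py <<'E'
from h import *
import cv2
p,R=tool();print(p,np.degrees(np.arctan2(*R.as_matrix()[[1,0],[0,0]])))
m=cams.camera_model("wrist");im=cams.camera("wrist")
h=cv2.cvtColor(im,cv2.COLOR_BGR2HSV);k=cv2.inRange(h,(8,70,60),(25,255,255))
n,l,s,c=cv2.connectedComponentsWithStats(k)
for i in range(1,n):
    if s[i,4]>150:
        print(s[i],c[i]);L=[]
        for r in range(s[i,1]+3,s[i,1]+s[i,3]-3,max(1,s[i,3]//6)):
            q=np.flatnonzero(l[r]==i);X=ray(m,((q.min()+q.max())/2,r),.097);L.append(X);print(r,q.min(),q.max(),X.round(4),"tool",R.inv().apply(X-p).round(4))
        L=np.array(L);d=L[0]-L[-1];print("yaw",np.degrees(np.arctan2(d[1],d[0])))
E
python3 st.py
```

```text
[ 0.56764869 -0.25764682  0.24769587] -21.436776316397097
[ 247  118   14  101 1266] [253.58688784 168.08451817]
121 249 260 [ 0.6127 -0.2756  0.097 ] tool [0.0495 0.0005 0.1504]
137 248 260 [ 0.5978 -0.2692  0.097 ] tool [ 0.0332 -0.      0.1505]
153 248 259 [ 0.5825 -0.2626  0.097 ] tool [ 0.0166 -0.0005  0.1506]
169 248 259 [ 0.5667 -0.2564  0.097 ] tool [-0.0004 -0.0006  0.1507]
185 248 259 [ 0.5504 -0.25    0.097 ] tool [-0.0179 -0.0006  0.1508]
201 247 259 [ 0.534  -0.2429  0.097 ] tool [-0.0358 -0.0011  0.1509]
yaw -22.52046085521083
[126 223  23  61 777] [134.93822394 253.3951094 ]
226 134 145 [ 0.5529 -0.1154  0.097 ] tool [-0.0647 -0.1267  0.1513]
236 129 148 [ 0.5427 -0.1091  0.097 ] tool [-0.0766 -0.1288  0.1514]
246 127 136 [ 0.5347 -0.0964  0.097 ] tool [-0.0887 -0.1378  0.1515]
256 126 135 [ 0.5241 -0.0898  0.097 ] tool [-0.1009 -0.14    0.1516]
266 126 136 [ 0.5127 -0.0847  0.097 ] tool [-0.1134 -0.1406  0.1517]
276 128 144 [ 0.4992 -0.0843  0.097 ] tool [-0.1261 -0.136   0.1518]
yaw -30.070057443858985
[360 223  23  61 751] [373.41544607 253.44207723]
226 364 374 [ 0
[... 215 characters left out ...]
.3508  0.097 ] tool [-0.1007  0.1403  0.1511]
266 373 382 [ 0.4101 -0.3468  0.097 ] tool [-0.1131  0.1408  0.1511]
276 364 380 [ 0.4002 -0.3374  0.097 ] tool [-0.1258  0.1357  0.1512]
yaw -13.344237030225024
[ 138  293  374   17 4993] [338.82195073 302.22451432]
296 375 509 [ 0.3454 -0.4062  0.097 ] tool [-0.1517  0.2198  0.1512]
298 143 511 [ 0.3918 -0.2802  0.097 ] tool [-0.1545  0.0855  0.1515]
300 142 511 [ 0.3895 -0.2788  0.097 ] tool [-0.1571  0.0851  0.1515]
302 141 511 [ 0.3872 -0.2774  0.097 ] tool [-0.1598  0.0846  0.1515]
304 140 511 [ 0.3849 -0.276   0.097 ] tool [-0.1625  0.0842  0.1516]
306 139 511 [ 0.3825 -0.2746  0.097 ] tool [-0.1651  0.0837  0.1516]
yaw -105.77306277557773
```

The compressor hangs cleanly: the bow is at column 254 across the bar at row 175, and the G-clamp is well away at column 95. The stick is directly under the tool, so I'll descend.

Call:
{"name": "servo_tool", "arguments": {
  "moves": "0 -0.0005 0.03 1 0.05; 0 -0.0005 0.065 1 0.05; 0 -0.0005 0.1 1 0.05; 0 -0.0005 0.135 1 0.05; 0 -0.0005 0.165 1 0.05; 0 -0.0005 0.185 1 0.05; 0 -0.0005 0.195 1 0.05; 0 -0.0005 0.201 1 0.05; 0 -0.0005 0.201 1 0.04; 0 -0.0005 0.201 1 0.03",
  "grip_force": 15
}}

```text
time: 15.37
position: [0.5705, -0.2584, 0.0509]
tool_rot: [0.981, -0.195, 0.001, 0.0]
ft_force: [0.2, -0.5, 0.2]
grip_width: 0.0431
grip_force: 0.0
```

Call:
{"name": "servo_tool", "arguments": {
  "moves": "0 0 0 0 0.02; 0 0 0 0 0.018; 0 0 0 0 0.018; 0 0 0 0 0.018; 0 0 0 0 0.018; 0 0 0 0 0.018"
}}

```text
time: 15.87
position: [0.5695, -0.2583, 0.0498]
tool_rot: [0.981, -0.196, 0.0, 0.0]
ft_force: [0.5, -0.1, -0.9]
grip_width: 0.0185
grip_force: 0.0
```

```bash
python3 st.py | head -9; python3 -c "
from h import *;o=get_obs();print(o['ft_force'],o['grip_width'],o['position'])"
```

```text
[ 0.56954916 -0.25826576  0.04980647] -22.57396056081956
[ 239  141   28   96 2639] [252.69761273 188.30125047]
144 239 266 [ 0.6157 -0.2768  0.097 ] tool [ 0.0498 -0.0006 -0.0472]
160 239 266 [ 0.6091 -0.2741  0.097 ] tool [ 0.0426 -0.0006 -0.0472]
176 239 266 [ 0.6023 -0.2712  0.097 ] tool [ 0.0352 -0.0006 -0.0472]
192 239 266 [ 0.5953 -0.2683  0.097 ] tool [ 0.0277 -0.0006 -0.0472]
208 240 266 [ 0.5881 -0.2656  0.097 ] tool [ 0.02   -0.0004 -0.0472]
224 240 266 [ 0.5808 -0.2625  0.097 ] tool [ 0.012  -0.0004 -0.0472]
yaw -22.29139490125706
[ 0.06476397 -0.46391491  0.3100336 ] 0.01843633707731749 [ 0.56951287 -0.25824354  0.04968774]
```

Call:
{"name": "servo_tool", "arguments": {
  "moves": "0 -0.0005 0 0 0.018; 0 -0.0005 0 0 0; 0 -0.0005 0 0 0; 0 -0.0005 0 0 0; 0 -0.0005 0 0 0; 0 -0.0005 0 0 0; 0 -0.0005 0 0 0",
  "grip_force": 15
}}

```text
time: 16.5
position: [0.5696, -0.2577, 0.0495]
tool_rot: [0.981, -0.196, -0.0, -0.0]
ft_force: [-1.0, 0.0, -0.4]
grip_width: 0.0134
grip_force: 15.0
```

Gripped, with almost no side force. I'll draw it 20 mm in small steps.

Call:
{"name": "servo_tool", "arguments": {
  "moves": "0.001 0 0 0 0; 0.003 0 0 0 0; 0.005 0 0 0 0; 0.007 0 0 0 0; 0.009 0 0 0 0; 0.01 0 0 0 0; 0.01 0 0 0 0"
}}

```text
time: 17.08
position: [0.5795, -0.2618, 0.0496]
tool_rot: [0.981, -0.196, 0.0, 0.0]
ft_force: [0.9, -0.9, -0.4]
grip_width: 0.0134
grip_force: 15.0
```

Call:
{"name": "servo_tool", "arguments": {
  "moves": "0.002 0 0 0 0; 0.004 0 0 0 0; 0.006 0 0 0 0; 0.008 0 0 0 0; 0.01 0 0 0 0; 0.01 0 0 0 0; 0.01 0 0 0 0; 0.01 0 0 0 0; 0.01 0 0 0 0; 0.01 0 0 0 0"
}}

```text
time: 17.92
position: [0.5881, -0.2654, 0.0496]
tool_rot: [0.981, -0.196, 0.0, 0.0]
ft_force: [0.5, 0.1, -0.2]
grip_width: 0.0133
grip_force: 15.0
```

```bash
python3 st.py | head -9; python3 -c "
from h import *;o=get_obs();print(o['time'],o['ft_force'],o['moment'],o['grip_width'],o['grip_force'],o['position'])
print(np.hypot(*(np.array(o['position'])-[.5696,-.2577,0])[:2]))"
```

```text
[ 0.58812578 -0.26536113  0.04956847] -22.568926576743536
[ 240  140   29   97 2690] [254.11524164 188.13420074]
143 241 267 [ 0.6345 -0.2847  0.097 ] tool [ 0.0503  0.0001 -0.0474]
159 240 268 [ 0.6279 -0.282   0.097 ] tool [ 0.0431  0.0001 -0.0474]
175 240 268 [ 0.6211 -0.2792  0.097 ] tool [ 0.0358  0.0001 -0.0474]
191 241 267 [ 0.6142 -0.2763  0.097 ] tool [ 0.0282  0.0001 -0.0474]
207 241 267 [ 0.6071 -0.2733  0.097 ] tool [ 0.0205  0.0001 -0.0474]
223 241 268 [ 0.5997 -0.2705  0.097 ] tool [ 0.0126  0.0003 -0.0474]
yaw -22.22558609212031
17.9667 [-0.3031507   0.06570435 -0.26973055] [ 0.01610135 -0.03963203 -0.03682266] 0.013294519405579241 14.999425560235977 [ 0.58815676 -0.26539018  0.04960079]
0.020087114413955744
```

The arm moved 20.1 mm, and the stick did not slip in the fingers or load them sideways. Handing in.

```bash
python3 -c "
from rig import job;print(job.hand_in())"
```

```text
the job is handed in; nothing more can be done
None
```

I handed the job in without seeing a verdict: the compressor hangs free on the rail, clear of the G-clamp, and the inlet valve is drawn about 20 mm (by arm travel) and still gripped at 15 N, with almost no side force.

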